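Load an opened phone into the eccentric-lock bench clamp

TASK

Load the opened phone into the bench clamp for repair, only by pushing with the fingertips: swing the cam lever right round to its low point, push the sliding jaw fully back against the cam, then slide the phone gently along the channel until its end is against the end stop. Swing the lever all the way back, so that the cam's high point presses the jaw onto the phone, and come clear. Keep the phone flat on the plate throughout and leave the other things on the desk where they are.

Things in the scene. Friction and masses are not known exactly. Their poses are not given: they have to be found in the camera images.
- phone_clamp: Phone bench clamp: L-shaped aluminium plate on feet, fixed. Origin on the desk (z = 0) under the middle of the clamping bed; x from fence to jaw, away from the robot; y left along the phone channel; yawed up to 0.15 rad. Other entries give mm in this frame. Plate top z = 24; channel plate y -267 to +98, x -57 to +49; clamp part to x = 128, y within 63 of 0.
- fence (a point): Fixed dark rubber-faced fence on the channel's near side: point on its face at x = -37, y = 0, z = 24 (plate top). The fence runs y = -242 to +93, x = -53 to -37, top at z = 37.
- side_rail (a point): Low rail on the channel's far side, right of the jaw: point at the left end of its face, x = 40.5, y = -60, z = 24. It runs right to y = -242, 6 mm thick, top at z = 30.
- end_stop (a point): Fixed block at the left end of the channel: middle of its face at x = 0, y = 80, z = 24; 50 mm wide, top at z = 35. The phone is home when its left end touches this face.
- jaw_slide (a joint): Travel (m) of the sliding jaw along clamp +x, away from the fence. 0: closed, face at x = 36.2, 73 mm from the fence, too narrow for the phone. 0.014: fully back on the cam's low point; the cam limits it to 0.007*(1-cos(cam_lever)). A block 84 mm long (y -42 to 42), 22 mm thick, top at z = 45; about 1.5 N of friction, stays where left.
- clamp_jaw: The sliding jaw, with a rubber face 80 mm long, 17 mm high; origin at the plate's top (z = 24), middle of the jaw's length, 1.8 mm behind the face (clamp x = 38 when closed); moves with the jaw.
- cam_lever (a joint): Angle of the eccentric and its lever, rad: 0 = high point on the jaw (locked), 3.14 = low point (released), stops at both. Grows clockwise from above: in the clamp's frame the lever points from the pivot along (sin a, cos a): left at 0, away from the robot at 1.57, right at 3.14. About 2 to 4 N at the knob turn it (up to 6 N when tightening); friction holds it.
- cam_pivot (a point): Top of the cam's pivot, at x = 83, y = 0, z = 59, fixed. Near it stand two thin stop pins at x = 72, y = +51 and -51, tops at z = 50, and guide-rod blocks at x = 116, y = +33 and -33, tops at z = 42.
- cam_knob (a point): Middle (z = 70) of the upright black knob at the lever's end, 60 mm from the pivot axis: diameter 18 mm, from z = 55 to z = 85. The lever bar below it is 13 mm wide, z = 47 to 55.
- phone: Opened phone, back off, lying board side up in the channel right of the jaw; 74 (its x) by 158 (its y) by 8 mm, 0.14 to 0.22 kg. Origin: middle of its underside, axes about parallel to the clamp's. It starts at y = -165 to -130 in the clamp's frame; home against the end stop it is at y = 1, and clamped at x = 0.
- swab_jar: White screw-top jar, 44 mm wide, 45 mm high, left of the clamp; origin at the middle of its underside. Leave alone.
- round_tin: Small round tin, 56 mm wide, 22 mm high, on the desk beyond and left of the clamp; origin at the middle of its underside. Leave alone.
- black_phone: Black spare phone, 69 by 144 by 9 mm, lying on the desk beyond and right of the clamp; origin at the middle of its underside. Leave alone.
- tweezers: Fine tweezers, 126 mm long, 9 mm high, on the desk far right; origin at the middle of their underside. Leave alone.
- heat_tape: Roll of amber tape, 56 mm wide, 19 mm high, on the desk beyond the clamp; origin at the middle of its underside. Leave alone.

How it is judged:
On the way, in this order (a step that is already met when the one before it is completed fails the run):
1. the cam lever is swung round to the low point (at least 2.8 rad) (value of joint cam_lever above 2.8 rad), for 0.2 s.
2. the jaw is pushed back at least 12 mm, with the cam still at its low point (value of joint jaw_slide above 0.012 m and value of joint cam_lever above 2.6 rad), for 0.2 s.
3. the phone is slid to within 6 mm of the end stop, flat on the plate, the jaw still open (y of phone in the frame of phone_clamp between -0.005 and 0.006 m and z of phone in the frame of phone_clamp below 0.028 m and value of joint jaw_slide above 0.005 m), for 0.2 s.
At the end, for the whole second after the job is handed in: The phone lies flat on the plate, within 6 mm of the end stop and square against the fence (3 mm, 0.03 rad); the cam lever is within 0.35 rad of its high-point stop, and the jaw presses the phone with more than 2 N, at rest (y of phone in the frame of phone_clamp between -0.005 and 0.006 m and z of phone in the frame of phone_clamp below 0.028 m and value of joint cam_lever below 0.35 rad and contact force between clamp_jaw and phone above 2 N and x of phone in the frame of phone_clamp between -0.003 and 0.003 m and angle between the y axis of phone and the y axis of phone_clamp, either way round below 0.03 rad and value of joint jaw_slide below 0.004 m and linear speed of phone below 0.01 m/s); the robot touches nothing.
It fails at once if the phone is lifted or tipped off the plate (more than 12 mm or 0.2 rad) (z of phone in the frame of phone_clamp above 0.036 m or angle between phone's own z axis and vertical above 0.2 rad).
It fails at once if the fingers press on the phone with more than 40 N (contact force between the fingers and phone above 40 N).
It fails at once if one of the other things is moved by more than 20 mm (distance of any of swab_jar, round_tin, black_phone, tweezers, heat_tape from where it was at the start of the episode above 0.02 m).
It also fails if it takes over 67 s, if anything falls off the work surface, if the arm or the gripper's body presses on something with over 40 N, if the wrist force passes 120 N, or if a joint passes its speed limit or range.

ROBOT

A 7-joint arm with a two-finger parallel gripper is mounted at the origin on a cart in front of the work surface, level with it; the furniture and walls round the work are solid. World frame = base frame: x ahead of the robot, y to its left, z up, the work surface at z = 0. Lengths are in m, angles in rad, forces in N, time in s.
With the tool pointing down it reaches from about 0.375 to 0.925 m from the base axis. Payload 3.1 kg.
Tool frame: the origin (TCP) lies between the finger pads; the fingertips stand 19 mm ahead of it and the grasp point (between the pads) is the TCP; z points along the fingers, y is the line along which they close (so a half turn about z gives the same grasp; the last joint's range is limited). The gripper opens to 85 mm and grips with 20 to 120 N. Pads are 22 mm wide; open, the fingers measure 114 mm over their backs; the gripper's body (76 mm by 85 mm) begins 54 mm behind the grasp point. The pads swing forward as they close: fully open they stand 13 mm farther back than shut.
Start: joints at [1.119, 0.383, 0.044, 1.598, -0.018, 1.161, -0.05], TCP at [0.225, -0.61, 0.25] pointing down, gripper open.
Joint ranges: [-2.61, 2.61], [-0.41, 2.15], [-1.48, 1.57], [0, 2.5], [-1.57, 4.71], [0.05, 1.97], [-2.85, 2.85]. Speed limits (rad/s): [2.79, 2.79, 3.14, 3.14, 3.14, 3.14, 3.14].

INTERFACE

Orientations are given as a unit quaternion [x, y, z, w].
In Python, from bench import move_ptp, movel, move_j, move_gripper, pause, inverse_kinematics, read_camera, camera_params, MotionError, sign_off, look_for, tip_of, read_time_s, read_qpos, read_joint_vel, read_effort, read_eef_pos, read_tcp_rot, read_ft_force, read_ft_torque, read_finger_gap, read_grasp_force gives the robot as it stands. Calls block until the motion is done:
- move_ptp(position, orientation): joint-space move of the TCP to a pose.
- movel(position, orientation=None, speed=0.15): straight line of the TCP; orientation=None keeps the orientation; speed is the mean speed in m/s.
- move_j(angles): joint-space move.
- move_gripper(opening, effort=None): finger opening in m; effort is the grip in N (None keeps the last); returns when the fingers have stopped.
- pause(seconds).
- inverse_kinematics(position, orientation): joint angles nearest the present ones, or None.
- read_camera(name): name is "scene" or "top" or "wrist"; returns the picture (480x640x3 uint8, red, green, blue); there is no depth.
- camera_params(name): a dict with "K" (3x3 intrinsics, pixels), "camera_from_world" (4x4, takes a point from world to camera coordinates). Camera axes: x right, y down, z forward; pixel columns grow to the right and rows downward; lengths in m; the calibration is good to about 2 mm. A picture is of the moment at which its call begins: read the wrist's pose just before it. camera_params takes no time and is no camera call; for the wrist camera it gives the pose at the moment of the call.
A pose or a line that the arm cannot do raises MotionError and nothing moves.
- sign_off(): hands the job in; it is judged then, once.
Trained networks look in the newest picture that a camera, given by its name, has taken for a name from the list of things; names that differ only in an ending like _2 or _b are one class to them, and where a whole thing is asked for, a point or a joint stands for the part that bears it (a point fixed in the world has none). Each returns a list of dicts, best first, with "confidence" (0 to 1); they miss things now and then, are a little off and sometimes report something else, mostly with a low value. They report only what shows in the picture. A call takes as long as a camera call.
- look_for(camera, name): "at" ([column, row] in pixels, amid what is visible of it).
- tip_of(camera, name): "at" ([column, row] in pixels: a listed point, or the origin of a listed thing).
Readings, each from a call of its own:
- read_time_s(): time.
- read_qpos(): joint angles.
- read_joint_vel(): joint speeds.
- read_effort(): joint torques, N m.
- read_eef_pos(): TCP position.
- read_tcp_rot(): TCP orientation.
- read_ft_force(): force on the tool from outside, world axes, zero at the start.
- read_ft_torque(): the same for the moment, N m.
- read_finger_gap(): finger opening in m.
- read_grasp_force(): force on a finger pad.
Only numpy, scipy, OpenCV 4.12 (cv2) and the standard library are available. Lean on these libraries where they do the work, as an engineer would, in place of code of your own. Each camera call takes 0.05 s, during which the arm holds its last target. There are 200 camera calls.

## Working session

There is one attempt and no reset: what is moved stays moved. The work goes in short steps, each a Python script; the robot and the scene stay as the last script left them, time stands still between calls to the robot, and variables do not carry over. Pictures are saved under pics/ and viewed, at most 10 in all, crops included, and the job is handed in when it is done.

```bash
ls; mkdir -p pics
python3 - <<'E'
from bench import *
import cv2, numpy as np
print(read_time_s(), read_eef_pos(), read_tcp_rot())
for c in ("top","scene"):
    im=read_camera(c); cv2.imwrite(f"pics/{c}0.png",im[:,:,::-1])
    p=camera_params(c); print(c,p["K"],p["camera_from_world"])
    for n in ("fence","side_rail","end_stop","cam_pivot","cam_knob","clamp_jaw","phone","phone_clamp","swab_jar","round_tin","black_phone","heat_tape"):
        r=tip_of(c,n); print(n,[(np.round(x["at"],1),round(x["confidence"],2)) for x in r[:2]])
print(read_time_s())
E
```

```text
pics
0.0 [ 0.22489274 -0.60886678  0.24886252] [ 9.84387355e-01  1.76010483e-01 -3.01607197e-04 -1.32471054e-03]
top [[468.21992353   0.         318.81113989]
 [  0.         468.21992353 240.03272841]
 [  0.           0.           1.        ]] [[ 2.28834612e-02 -9.99727420e-01  4.62959339e-03 -1.11847238e-01]
 [-9.84425055e-01 -2.33401145e-02 -1.74248529e-01  5.05744151e-01]
 [ 1.74309087e-01 -5.70078277e-04 -9.84690823e-01  9.93509144e-01]
 [ 0.00000000e+00  0.00000000e+00  0.00000000e+00  1.00000000e+00]]
fence [(array([245.7, 293.8]), 0.96), (array([465.9, 242.5]), 0.66)]
side_rail [(array([403.8, 198.7]), 0.72), (array([266.8, 256.3]), 0.56)]
end_stop [(array([212.5, 279.6]), 0.82)]
cam_pivot [(array([241.9, 239.8]), 0.89)]
cam_knob [(array([213.4, 232.5]), 0.96)]
clamp_jaw [(array([244.1, 256.9]), 0.83)]
phone []
phone_clamp [(array([243.1, 276.4]), 0.68), (array([241.9, 258.7]), 0.51)]
swab_jar [(array([175.1, 273.5]), 0.93)]
round_tin [(array([179.7, 230.8]), 0.71), (array([209.3, 232.2]), 0.39)]
black_phone [(array([404. , 197.3]), 0.81)]
heat_tape [(array([336.7, 188.8]), 0.
[... 238 characters left out ...]
]
 [ 0.7138179   0.38015897 -0.58816933  0.66807009]
 [ 0.          0.          0.          1.        ]]
fence [(array([239.1, 266.3]), 0.6)]
side_rail [(array([276.3, 252.9]), 0.72)]
end_stop [(array([214.6, 247.8]), 0.56), (array([481. , 311.9]), 0.22)]
cam_pivot [(array([255.9, 223.6]), 0.93)]
cam_knob [(array([239.7, 213.2]), 0.55)]
clamp_jaw [(array([255.1, 250.9]), 0.95), (array([485.6, 314.1]), 0.63)]
phone [(array([302.2, 270.4]), 0.9), (array([425.4, 258.9]), 0.61)]
phone_clamp [(array([244.1, 265.3]), 0.96), (array([215.6, 247.7]), 0.16)]
swab_jar []
round_tin [(array([217.7, 226.1]), 0.84), (array([423.8, 259.2]), 0.36)]
black_phone [(array([426.3, 258.2]), 0.93)]
heat_tape []
1.3
```

```bash
cat > est.py <<'E'
import numpy as np
from scipy.optimize import least_squares
def proj(p,X):
    c=p["camera_from_world"]@np.append(X,1); u=p["K"]@c[:3]; return u[:2]/u[2]
def cw(c,P):  # clamp frame (mm) -> world
    x,y,t=c[:3]; P=np.array(P)/1000; s,k=np.sin(t),np.cos(t)
    return np.array([x+k*P[0]-s*P[1], y+s*P[0]+k*P[1], P[2]])
PTS=dict(fence=(-37,0,24),side_rail=(40.5,-60,24),end_stop=(0,80,24),cam_pivot=(83,0,59),cam_knob=(83,60,70),clamp_jaw=(38,0,24),phone_clamp=(0,0,0))
E
python3 - <<'E'
from bench import camera_params
from est import *
import cv2
obs={"top":dict(fence=(245.7,293.8),side_rail=(266.8,256.3),end_stop=(212.5,279.6),cam_pivot=(241.9,239.8),cam_knob=(213.4,232.5),clamp_jaw=(244.1,256.9),phone_clamp=(243.1,276.4)),
"scene":dict(fence=(239.1,266.3),side_rail=(276.3,252.9),end_stop=(214.6,247.8),cam_pivot=(255.9,223.6),cam_knob=(239.7,213.2),clamp_jaw=(255.1,250.9),phone_clamp=(244.1,265.3))}
cp={c:camera_params(c) for c in obs}
def f(v):
    return np.concatenate([proj(cp[c],cw(v,PTS[n]))-o for c in obs for n,o in obs[c].items()])
s=least_squares(f,[.45,.1,0],loss="soft_l1"); print(s.x); print(np.round(f(s.x).reshape(-1,2),1).tolist())
from bench import *
for c in obs:
    im=cv2.imread(f"pics/{c}0.png")
    k=2.2
    im2=cv2.resize(im,None,fx=2,fy=2,interpolation=cv2.INTER_CUBIC)
    for P in [(-37,93,37),(-37,-242,37),(49,-267,24),(-57,-267,24),(-57,98,24),(128,63,24),(128,-63,24),(0,80,24),(83,0,59),(83,60,70)]:
        u=proj(cp[c],cw(s.x,P)); cv2.circle(im2,tuple(int(round(2*a+.5)) for a in u),3,(0,0,255),1)
    cv2.imwrite(f"pics/{c}1.png",im2[300:700,260:1060])
r=tip_of("top","phone"); print(r); 
im=read_camera("top"); print(look_for("top","phone"),tip_of("top","phone"),tip_of("top","side_rail"))
E
```

```text
[0.42548817 0.0635883  0.08761835]
[[-0.5, -0.7], [3.8, 0.5], [-3.9, -0.8], [-1.2, -2.7], [-1.3, 5.4], [-0.2, 2.7], [3.1, 1.1], [-2.2, -0.0], [1.4, -0.4], [0.9, 0.4], [6.4, 0.7], [-0.1, 1.9], [-1.0, -3.9], [2.6, -0.6]]
[]
[{'at': [309.4, 269.2], 'confidence': 0.7}] [{'at': [309.3, 268.5], 'confidence': 0.83}] [{'at': [269.0, 258.3], 'confidence': 0.74}, {'at': [246.3, 292.8], 'confidence': 0.36}]
```

View pics/top1.png

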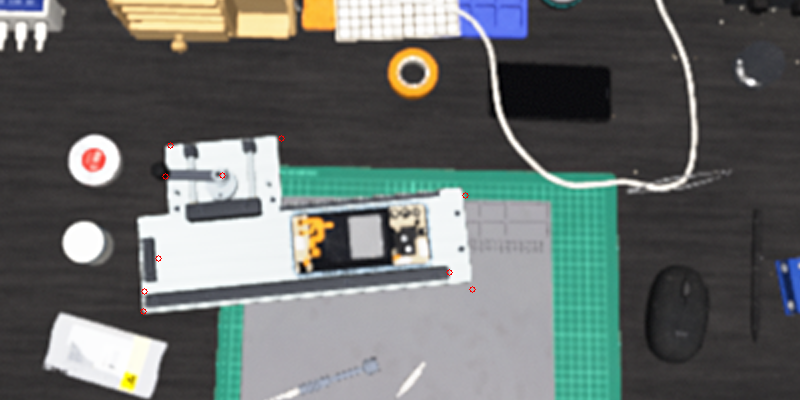

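View pics/scene1.png

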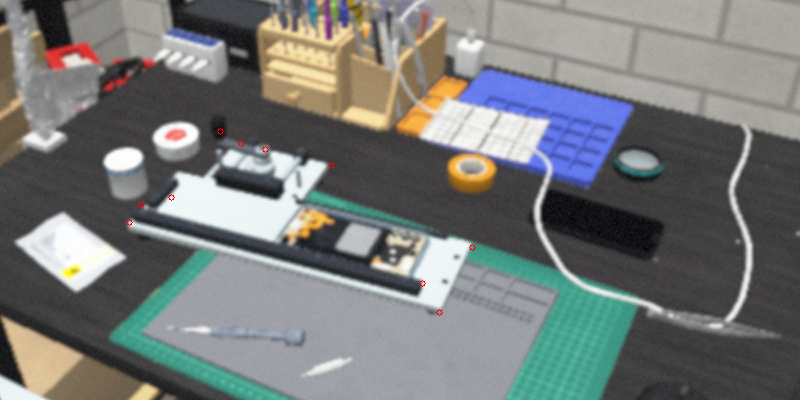

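The top view shows the clamp with the knob at left (crop 159,170; lever at 0), the phone at crop x 293–428, and plate corners (143,312), (471,281), (463,188), (278,136), (165,146). The first fit is a few mm off, so I'll refit on those corners.

```bash
cat > fit.py <<'E'
from bench import camera_params
from est import *
C=dict(top={(-57,98,24):(143,312),(-57,-267,24):(471,281),(49,-267,24):(463,188),(49,98,24):(138,217),(128,-63,24):(278,136),(128,63,24):(165,146)},
 scene={(49,-267,24):(473,240),(-57,-267,24):(440,312),(-57,98,24):(130,222),(128,-63,24):(331,163)})
N={"top":{(-37,0,24):(245.7,293.8),(40.5,-60,24):(268,257.3),(83,0,59):(241.9,239.8)},"scene":{(83,0,59):(255.9,223.6),(38,0,24):(255.1,250.9)}}
obs=[(c,P,(np.array(u)+(260,300)-.5)/2) for c in C for P,u in C[c].items()]+[(c,P,np.array(u)) for c in N for P,u in N[c].items()]
cp={c:camera_params(c) for c in C}
f=lambda v:np.concatenate([proj(cp[c],cw(v,P))-o for c,P,o in obs])
s=least_squares(f,[.43,.06,.09],loss="soft_l1")
E
python3 - <<'E'
from fit import *
print(s.x,np.round(f(s.x).reshape(-1,2),1).tolist())
def back(c,u,z):
    from scipy.optimize import fsolve
    w=fsolve(lambda q:proj(cp[c],[q[0],q[1],z])-u,[.4,0]); d=w-s.x[:2]; t=s.x[2]
    return w,1000*np.array([np.cos(t)*d[0]+np.sin(t)*d[1],-np.sin(t)*d[0]+np.cos(t)*d[1]])
print("phone",back("top",np.array([309.3,268.5]),.024),back("scene",np.array([302.2,270.4]),.024))
print("knob",back("top",np.array([213.4,232.5]),.07),back("top",(np.array([159,170])+(260,300))/2,.085))
print("jar",back("top",np.array([175.1,273.5]),0)); print("tin",back("top",np.array([179.7,230.8]),0)); print("tape",back("top",np.array([336.7,188.8]),0))
E
```

```text
[0.4257414  0.06431458 0.11297134] [[0.2, 0.3], [0.7, 0.9], [-0.3, 0.5], [0.5, 0.3], [-0.4, 0.3], [0.8, 0.1], [-0.3, 1.1], [0.8, -2.1], [-0.9, 0.7], [-1.0, 0.2], [-0.4, -0.9], [1.8, -1.3], [-2.5, -2.8], [5.4, 0.4], [-1.6, -4.1]]
phone (array([ 0.44668827, -0.08025217]), array([   4.51616026, -146.00657076])) (array([ 0.44254263, -0.07306921]), array([   1.20669579, -138.40205605]))
knob (array([0.514881  , 0.12863529]), array([95.82232818, 53.86189408])) (array([0.5064399 , 0.13316856]), array([87.94607883, 59.31783861]))
jar (array([0.43080658, 0.22602029]), array([ 23.26216592, 160.10392066]))
tin (array([0.53020926, 0.22294539]), array([121.68457522, 145.84283895]))
tape (array([ 0.63988876, -0.13946499]), array([ 189.80997023, -226.62166045]))
```

Run:
```python
from bench import *
from fit import *
c=s.x
for a in (0,1.57,3.14):
    P=cw(c,(83+60*np.sin(a),60*np.cos(a),81))
    for th in np.arange(-180,180,45):
        t=np.radians(th); q=[np.cos(t/2),np.sin(t/2),0,0]
        r=inverse_kinematics(P,q); print(round(a,1),th,None if r is None else np.round(r,2))
```

```text
0 -180 [ 0.5   0.6  -1.01  2.    0.65  0.91  0.72]
0 -135 [ 0.65  0.78 -1.25  1.99  0.87  1.05  1.34]
0 -90 [ 0.65  0.78 -1.25  1.99  0.87  1.05  2.13]
0 -45 [-1.11  0.54  0.93  2.07 -0.6   0.82 -2.18]
0 0 [ 0.23  0.45 -0.66  2.01  0.38  0.8  -2.22]
0 45 [ 0.41  0.53 -0.89  2.    0.55  0.86 -1.57]
0 90 [ 0.45  0.56 -0.94  2.    0.59  0.88 -0.81]
0 135 [ 0.47  0.57 -0.97  2.    0.61  0.89 -0.04]
1.6 -180 [ 0.41  0.58 -0.77  1.88  0.52  0.89  0.96]
1.6 -135 [ 0.71  0.89 -1.25  1.86  0.94  1.14  1.46]
1.6 -90 [ 0.71  0.89 -1.25  1.86  0.94  1.14  2.25]
1.6 -45 [ 0.1   0.48 -0.38  1.89  0.24  0.82 -2.76]
1.6 0 [ 0.26  0.52 -0.58  1.88  0.37  0.85 -2.07]
1.6 45 [ 0.31  0.54 -0.64  1.88  0.42  0.86 -1.32]
1.6 90 [ 0.31  0.54 -0.64  1.88  0.41  0.86 -0.54]
1.6 135 [ 0.35  0.55 -0.68  1.88  0.45  0.87  0.22]
3.1 -180 [ 0.57  0.49 -0.79  2.01  0.47  0.83  1.08]
3.1 -135 [ 0.89  0.77 -1.25  2.    0.87  1.05  1.58]
3.1 -90 [-1.12  0.95  1.37  2.08 -1.08  1.13 -2.35]
3.1 -45 [ 0.2   0.38 -0.35  2.03  0.19  0.76 -2.62]
3.1 0 [ 0.32  0.41 -0.49  2.02  0.27  0.77 -1.9 ]
3.1 45 [ 0.37  0.42 -0.55  2.02  0.31  0.78 -1.15]
3.1 90 [ 0.41  0.43 -0.59  2.02  0.33  0.79 -0.38]
3.1 135 [ 0.46  0.44 -0.65  2.02  0.37  0.8   0.37]
```

```bash
cat > lib.py <<'E'
from bench import *
from fit import cw, s, np
c=s.x
def Q(t): return [np.cos(t/2),np.sin(t/2),0,0]
def lever_pose(a,d,tipz=62):   # pusher centre d mm from the knob along +t (d<0: behind)
    P=(83+60*np.sin(a)+d*np.cos(a),60*np.cos(a)-d*np.sin(a),tipz+19)
    return cw(c,P),Q(c[2]-a+np.pi)
def F():
    f=np.array(read_ft_force()); t=c[2]   # clamp axes
    return np.round([np.cos(t)*f[0]+np.sin(t)*f[1],-np.sin(t)*f[0]+np.cos(t)*f[1],f[2]],1)
E
python3 - <<'E'
from lib import *
import cv2
move_gripper(0.0)
p,q=lever_pose(0,-32); 
move_ptp([p[0],p[1],.2],q); movel(p,q,.15); print(read_time_s(),F())
for a in np.linspace(0,3.0,13):
    p,q=lever_pose(a,-20); movel(p,q,.12); print(round(a,2),F(),end=' ')
for a in (3.05,3.1,3.14,3.18,3.22):
    p,q=lever_pose(a,-20); movel(p,q,.05); f=F(); print(round(a,2),f,end=' ')
    if np.hypot(*f[:2])>12: break
p,q=lever_pose(a,-35); movel(p,q); p[2]=.2; movel(p,q)
im=read_camera("top"); cv2.imwrite("pics/t2.png",cv2.resize(im[:,:,::-1][150:350,130:530],None,fx=2,fy=2))
print(tip_of("top","cam_knob"),tip_of("top","phone"),read_time_s())
E
```

```text
6.0083 [-0.   0.5  0.4]
0.0 [-0.5 -0.5  0.2] 0.25 [-1.3  0.4 -0.2] 0.5 [-0.9  0.7 -0.2] 0.75 [-0.2  0.1 -0.1] 1.0 [-0.1  0.4 -0.5] 1.25 [ 0.6  0.8 -0.6] 1.5 [1.  0.1 0.7] 1.75 [-0.1  0.  -1.2] 2.0 [-0.   1.6  0.5] 2.25 [-0.3  0.2  0.1] 2.5 [-0.2 -0.2  0. ] 2.75 [ 1.   0.8 -0.6] 3.0 [ 0.5 -0.3  0.3] 3.05 [ 2.1 -0.4 -1. ] 3.1 [ 1.8 -0.7  0.4] 3.14 [2.4 0.2 0.3] 3.18 [ 5.4  1.4 -3.5] 3.22 [ 8.7  0.4 -6.8] [{'at': [266.3, 231.1], 'confidence': 0.56}, {'at': [466.7, 243.3], 'confidence': 0.44}] [{'at': [309.4, 263.8], 'confidence': 0.9}] 13.65
```

View pics/t2.png

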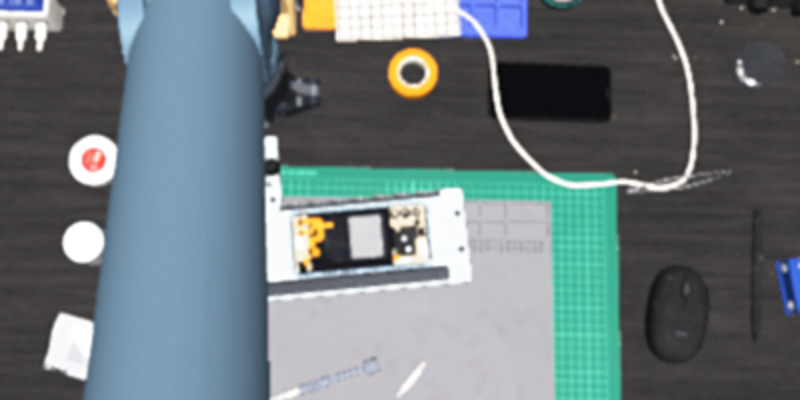

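The knob now shows at crop (271,166), right of the pivot, and the force rises at the stop, so the lever is at its low point. Now the jaw.

```bash
cat >> lib.py <<'E'
qs=Q(c[2]+np.pi)
def go(x,y,tipz,v=.15): movel(cw(c,(x,y,tipz+19)),qs,v)
E
python3 - <<'E'
from lib import *
import cv2
go(8,0,140,.25); go(8,0,30,.2); print(F())
go(24,0,30,.1); print(F())
for x in list(range(27,40,3))+[40,41,42,43]:
    go(x,0,30,.04); f=F(); print(x,f,end=' ')
    if -f[0]>15: break
print(read_eef_pos(),cw(c,(x,0,49)))
go(20,0,30); go(20,0,90,.2)
P=np.array(cw(c,(-20,-60,0))); im=read_camera("wrist"); cv2.imwrite("pics/w3.png",im[:,:,::-1])
for n in ("phone","fence","clamp_jaw","cam_knob"): print(n,tip_of("wrist",n)[:1])
from est import proj
cp=camera_params("wrist")
for Pt in [(-37,0,24),(52,0,24),(83,-60,70),(0,-60,24),(40.5,-60,24)]: print(Pt,proj(cp,cw(c,Pt)))
print(read_time_s())
E
```

```text
Traceback (most recent call last):
  File "lib.py", line 12, in go
    def go(x,y,tipz,v=.15): movel(cw(c,(x,y,tipz+19)),qs,v)
                            ~~~~~^^^^^^^^^^^^^^^^^^^^^^^^^^
bench.MotionError: the arm cannot follow that straight line within its joint ranges
```

Run:
```python
from lib import *
import cv2
move_ptp(cw(c,(8,0,140)),qs); print(np.round(read_qpos(),2)); go(8,0,30,.2); print(F())
go(24,0,30,.1); print(F())
for x in list(range(27,40,3))+[40,41,42,43]:
    go(x,0,30,.04); f=F(); print(x,f,end=' ')
    if np.hypot(*f[:2])>15: break
print(read_eef_pos(),cw(c,(x,0,49)))
go(20,0,30); go(20,0,90,.2)
im=read_camera("wrist"); cv2.imwrite("pics/w3.png",im[:,:,::-1])
for n in ("phone","fence","clamp_jaw","cam_knob"): print(n,tip_of("wrist",n)[:1])
from est import proj
cp=camera_params("wrist")
for Pt in [(-37,0,24),(52,0,24),(83,-60,70),(0,-60,24),(40.5,-60,24)]: print(Pt,proj(cp,cw(c,Pt)))
print(read_time_s())
```

```text
[ 0.87  0.37 -1.22  2.14  0.44  0.92  1.07]
[0.1 0.3 1.1]
[-1.  -0.1  0.6]
27 [ 0.4  0.9 -0. ] 30 [-0.6  0.   0. ] 33 [-0.9 -0.3  0.1] 36 [-1.   0.3 -0.8] 39 [-0.6 -1.  -0.8] 40 [-2.4 -0.1  1.9] 41 [-4.3 -0.6  5.1] 42 [-7.3 -1.2  6.3] 43 [-7.9 -0.9  8.8] [0.46546031 0.0688891  0.04861163] [0.4684673  0.06916202 0.049     ]
phone [{'at': [74.6, 223.3], 'confidence': 0.66}]
fence [{'at': [325.4, 151.3], 'confidence': 0.97}]
clamp_jaw []
cam_knob [{'at': [213.9, 391.0], 'confidence': 0.61}]
(-37, 0, 24) [323.03002306 159.62559057]
(52, 0, 24) [322.96792869 304.4214461 ]
(83, -60, 70) [210.05349721 397.27837399]
(0, -60, 24) [220.53597925 224.03084534]
(40.5, -60, 24) [225.7935304  287.56615355]
20.15
```

View pics/w3.png

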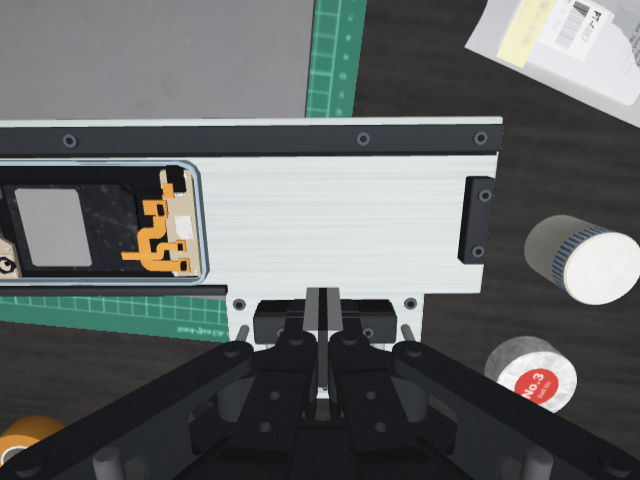

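The wrist view shows the jaw fully back (expected contact at 39.2, force rise at 40). The phone's left end is at column ~208, so y ≈ -67 and its right end ≈ -224. Next I push the phone.

Run:
```python
from lib import *
import cv2
go(1,-80,100,.25); go(1,-255,100,.25); go(1,-255,27,.15); print(F())
for y in (-225,-190,-160,-130,-112):
    go(1,y,27,.07); print(y,F(),end=' ')
im=read_camera("wrist"); cv2.imwrite("pics/w4.png",im[:,:,::-1])
from est import proj
cp=camera_params("wrist")
for Pt in [(0,80,24),(0,80,32),(0,60,32),(-37,60,32),(0,-80,32)]: print(Pt,proj(cp,cw(c,Pt)))
im=read_camera("top");print(tip_of("top","phone"),proj(camera_params("top"),cw(c,(1.5,-15,24))))
print(read_time_s())
```

```text
[ 0.2 -0.6  0.7]
-225 [-0.1  0.4  0. ] -190 [-0.2 -0.9  0.5] -160 [ 0.  -0.7  0.6] -130 [-0.2 -0.9 -0.1] -112 [ 0.1 -0.6 -0.1] (0, 80, 24) [760.61638247 300.51059242]
(0, 80, 32) [782.51326039 309.19347119]
(0, 60, 32) [734.56595228 309.15876012]
(-37, 60, 32) [765.71694685 223.2327046 ]
(0, -80, 32) [398.95081183 308.91579419]
[{'at': [255.1, 274.5], 'confidence': 0.79}, {'at': [241.5, 252.1], 'confidence': 0.57}] [250.91131088 275.06703328]
25.05
```

View pics/w4.png

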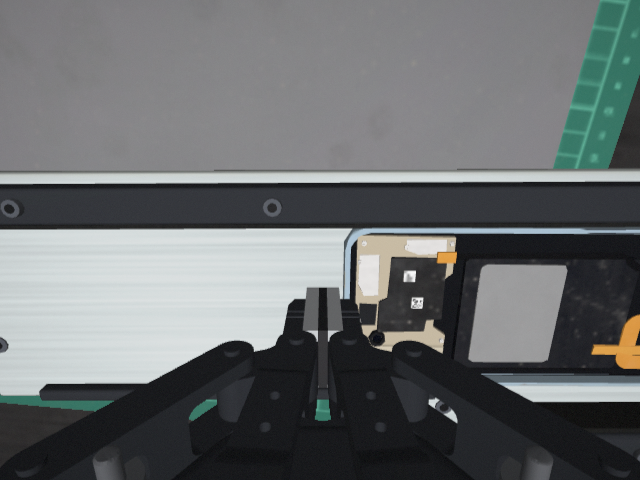

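The phone's right end is at column ~346, y ≈ -102, square and flat, in contact with the fingers. I'll creep home.

Run:
```python
from lib import *
import cv2
go(1,-95,27,.05); print(F())
for y in np.arange(-93,-80,1.):
    go(1,y,27,.03); f=F(); print(y,f,end=' ')
    if f[1]<-5: break
im=read_camera("wrist"); cv2.imwrite("pics/w5.png",im[:,:,::-1])
go(1,y-12,27); go(1,y-12,100,.2)
go(10,0,130,.25); im=read_camera("wrist"); cv2.imwrite("pics/w6.png",im[:,:,::-1])
print(read_time_s())
```

```text
[-0.1 -0.1 -0. ]
-93.0 [-0.5 -0.1  0.4] -92.0 [ 0.  -0.4 -0.6] -91.0 [-0.1 -0.7 -0.4] -90.0 [ 0.2 -1.1 -1.2] -89.0 [-0.4 -0.3 -0.2] -88.0 [-0.5 -0.8  0.3] -87.0 [-0.2 -1.1 -0. ] -86.0 [ 0.3 -0.5  1.1] -85.0 [ 0.1 -0.9  0.1] -84.0 [ 0.6 -0.8  0.3] -83.0 [ 0.7 -3.   0. ] -82.0 [ 0.3 -4.9  0.6] -81.0 [-0.1 -6.6  0.5] 30.2
```

View pics/w6.png

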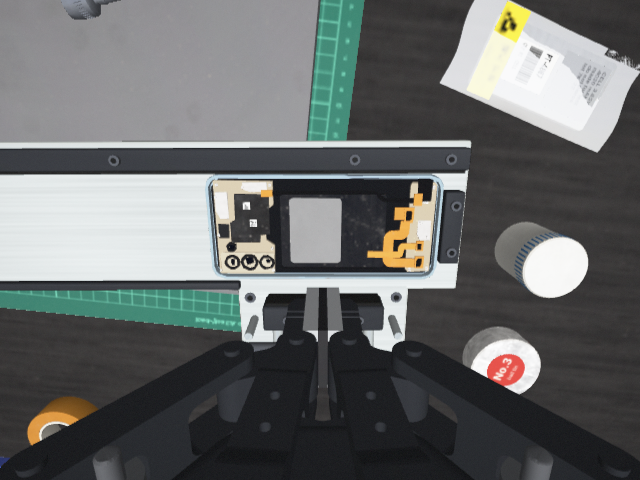

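The phone is home: its left end (column ~441) is against the end stop and it lies along the fence. I'll swing the lever back.

Run:
```python
from lib import *
import cv2
p,q=lever_pose(np.pi,35)
move_ptp([p[0],p[1],.2],q); movel(p,q,.15); print(read_time_s(),np.round(read_qpos(),2))
for a in np.linspace(np.pi,0.2,13):
    p,q=lever_pose(a,20); movel(p,q,.12); print(round(a,2),F(),end=' ')
for a in np.arange(.15,-.26,-.05):
    p,q=lever_pose(a,20); movel(p,q,.05); f=F(); print(round(a,2),f,end=' ')
    if np.hypot(*f[:2])>14: break
print(read_time_s())
p,q=lever_pose(a,40); movel(p,q); im=read_camera("wrist"); cv2.imwrite("pics/w7.png",im[:,:,::-1])
p[2]=.2; movel(p,q)
print(np.round(read_qpos(),2)); move_ptp(cw(c,(10,0,220)),qs)
im=read_camera("wrist"); cv2.imwrite("pics/w8.png",im[:,:,::-1]); print(tip_of("wrist","cam_knob"),tip_of("wrist","cam_pivot"))
print(read_time_s())
```

```text
33.4917 [ 0.45  0.38 -0.63  2.1   0.32  0.76 -1.83]
3.14 [-0.6 -0.6 -0.3] 2.9 [ 0.6  0.5 -0.8] 2.65 [-0.6 -0.7 -0.7] 2.41 [-0.2 -1.1 -0.6] 2.16 [-0.6 -0.9 -1.4] 1.92 [ 1.4 -2.  -0.4] 1.67 [ 0.6 -0.8  0.1] 1.43 [ 1.  -0.2  0.1] 1.18 [ 1.  -1.5  0.3] 0.94 [ 0.8 -0.7  0.4] 0.69 [ 0.7 -1.1  0.5] 0.45 [ 0.8 -0.4  0.6] 0.2 [ 3.2 -1.  -0.3] 0.15 [ 5.7 -0.7 -3. ] 0.1 [ 3.8 -1.3 -2. ] 0.05 [ 6.2 -1.8 -2.8] -0.0 [ 5.1 -0.7 -2. ] -0.05 [ 7.  -2.3 -3.7] -0.1 [13.   0.1 -8.5] -0.15 [ 17.7   0.8 -13.2] 40.2167
[ 0.71  0.7  -1.39  1.85  0.73  1.25  0.93]
[{'at': [399.0, 311.0], 'confidence': 0.63}] []
42.2833
```

View pics/w8.png

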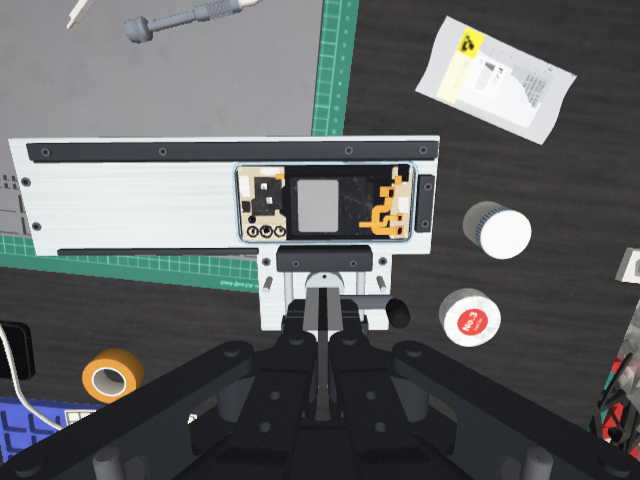

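View pics/w7.png

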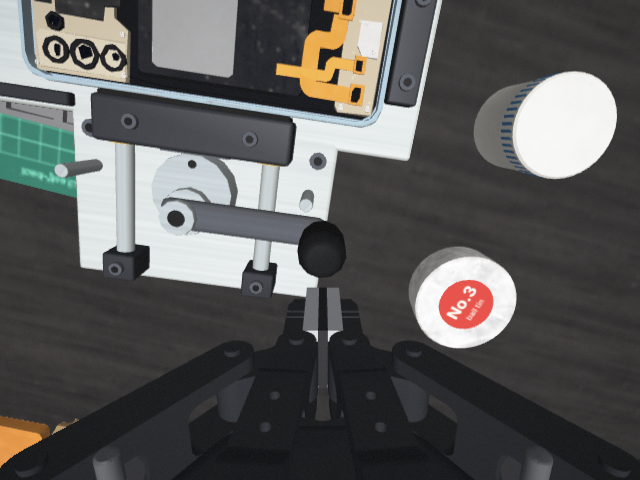

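Run:
```python
from lib import *
from est import proj
import cv2
cp=camera_params("wrist"); im=read_camera("wrist")[:,:,::-1].copy()
k=3; o=np.array([220,130]); z=cv2.resize(im[130:330,220:440],None,fx=k,fy=k,interpolation=cv2.INTER_CUBIC)
def L(P,R,col):
    a,b=[tuple(int(v) for v in (proj(cp,cw(c,X))-o)*k) for X in (P,R)]; cv2.line(z,a,b,col,1)
for x in (-37,37): L((x,-78,32),(x,80,32),(0,0,255))
L((-37,-78,32),(37,-78,32),(0,0,255)); L((-37,80,32),(37,80,32),(0,0,255))
L((36.2,-42,45),(36.2,42,45),(0,255,0)); L((-37,-78,37),(-37,90,37),(255,0,0))
L((83,0,51),(83,60,51),(0,255,0)); L((83,60,55),(83,60,85),(255,0,255))
cv2.imwrite("pics/z9.png",z)
```

```text
(no output)
```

View pics/z9.png

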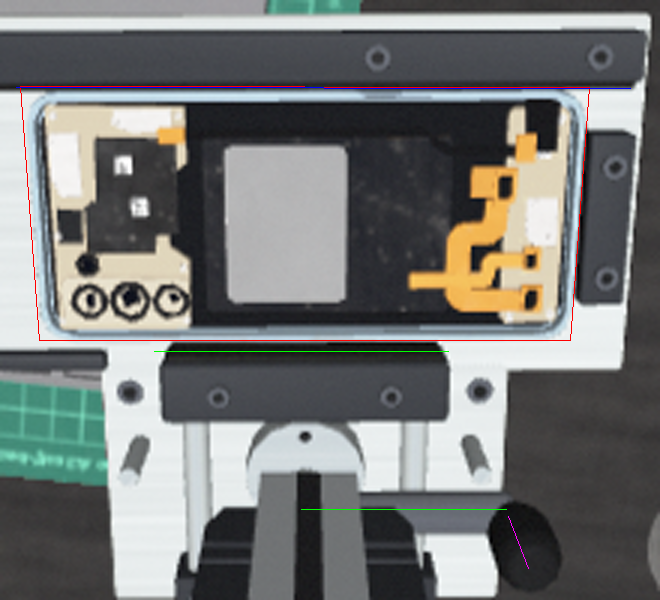

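The overlay shows the phone at the end stop, square between the fence and the closed jaw. The lever is parallel to the jaw at its high-point stop, and the arm is clear.

```bash
python3 -c "
from bench import *
print(read_time_s(),read_ft_force()); print(sign_off())"
```

```text
42.3333 [ 0.00087586  0.09663066 -0.12200684]
the job is handed in; nothing more can be done
None
```

I handed the job in at 42.3 s of the 67 s limit. The last camera views showed the phone against the end stop and clamped, the lever back at its high-point stop and the arm clear; the jaw's pressing force could not be read directly, and `sign_off()` gave no verdict.

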